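# Chock the label roll, then open its gate

## Task

The small paper roll on the sloping feed rack is held back only by the swing gate. Chock it first: of the two loose steel stop bars, take the one that fits the slots, slide it from the robot's side through the slots in both side walls, just in front of the roll, and push it fully home until its head meets the wall. Only then swing the gate wide open, so that the roll settles against the bar and stays on the rack, and leave everything else where it is.

Things in the scene. Friction and masses are not known exactly. Their poses are not given: they have to be found in the camera images.
- rack: Fixed grey sheet-metal rack: a lane 52 mm wide between two walls (5 mm thick, 66 mm high, outer faces at y = +31 and -31 mm), from x = -58 (open end) to +80 mm (closed end). Origin on the table, midway between the walls, in line with the slots. +x points uphill: the lane falls 8 degrees towards -x. +y points to the robot-side wall, within 0.3 rad of straight back along world -x.
- slot_mouth (a point): Outer middle of the sill of the slot in the robot-side wall, rack (0, 31, 36) mm; a bar goes in here along rack -y. Each wall has one slot, facing each other: 29 mm wide (x -14.5 to +14.5 mm), 17 mm high (z 36 to 53 mm), sills level, the lane's surface just below them.
- gate (a joint): Swing gate: dark steel arm 8 mm thick (z 68 to 80 mm) across the lane above the slots, on an upright hinge on the robot-side wall. 0 = closed, along rack -y; grows to 1.35 rad as it swings downhill (to -x; clockwise from above). Stays where it is left; 1.5 N at its pin moves it.
- gate_hinge (a point): On the gate's upright hinge axis, at the top of the post, rack (8, 28.5, 86) mm.
- gate_pin (a point): Top of the gate's upright black pin, 12 mm thick, 46 mm tall (z 80 to 126 mm), 83.5 mm from the hinge axis, beyond the far (-y) wall when closed. Push it from its uphill side to open the gate.
- roll: Loose white paper roll, 56 mm diameter, 44 mm wide, 0.14 to 0.28 kg, lying in the lane with its axis along rack y, leaning on the gate. Origin at its centre, at the start about rack (40, 0, 67) mm; it rolls freely downhill if nothing holds it. Against the bar it lies about 4 to 9 mm farther downhill.
- stop_bar: Loose dark steel bar that fits: flat shank 120 x 24 x 12 mm along its x, and at the +x end an upright head plate 36 mm wide (y), 26 mm high and 6 mm thick, flush with the underside. Origin under the middle of the shank; z up. 0.16 kg, centre of mass about 9 mm from the origin towards the head.
- stop_bar_head (a point): Middle of the shank's section at the head's inner face, bar (60, 0, 6) mm.
- stop_bar_tip (a point): Middle of the shank's plain end, bar (-60, 0, 6) mm.
- wide_bar: Loose dark steel bar that does not fit the slots: same form, but shank 34 mm and head 46 mm wide. The two bars lie one left and one right of the middle, in either order. Leave it.
- mug: White mug, 79 x 114 x 89 mm, behind the sealer, bystander; origin under its middle. The sealer itself is fixed: a long blue machine across world x 0.42 to 0.53, y -0.23 to 0.17 m, whose raised arm slopes up to a knob 0.31 m high at its right end (about x 0.47, y -0.2): keep the carried bar in front of it.
- seal_tin: Round tin, 64 mm across, 54 mm high, standing, bystander; origin under its middle.
- ink_pad: Closed flat ink pad tin, 64 x 97 x 19 mm, bystander; origin under its middle. Right of the rack stands the fixed label printer (world x 0.40 to 0.60, y below -0.465 m, 0.12 m high).
- tape_roll_red: Small tape roll, 61 mm across, 15 mm high, lying flat behind the sealer, bystander.
- tape_roll_blue: Small tape roll, 69 mm across, 19 mm high, lying flat in front of the sealer, bystander.
- bulldog_clip: Bulldog clip, 66 x 32 x 20 mm, bystander.
Mind the look-alikes: they are no part of the job. Leave any turquoise look-alike of the rack alone.

How it is judged:
By the outcome, as a careful person would: the job done as asked, in the order asked, and still so for the second after the job is handed in, with the robot touching nothing.
It also fails if it takes over 72 s, if anything falls off the work surface, if the arm or the gripper's body presses on something with over 40 N, if the wrist force passes 120 N, or if a joint passes its speed limit or range.

## Robot

A 6-joint arm with a two-finger parallel gripper is mounted at the origin on the work surface; the furniture and walls round the work are solid. World frame = base frame: x ahead of the robot, y to its left, z up, the work surface at z = 0. Lengths are in m, angles in rad, forces in N, time in s.
With the tool pointing down it reaches from about 0.25 to 0.725 m from the base axis. Payload 4 kg.
Tool frame: the origin (TCP) lies at the very end of the fingers, on their centre line; the grasp point (between the pads) lies r.hold_point_z behind it (r.hold_point_z is the distance from the TCP to the grasp point, in m); z points along the fingers, y is the line along which they close (so a half turn about z gives the same grasp; the last joint's range is limited). The gripper opens to 85 mm and grips with 20 to 120 N. Pads are 22 mm wide; open, the fingers measure 114 mm over their backs; the gripper's body (76 mm by 85 mm) begins 54 mm behind the grasp point. The pads swing forward as they close: fully open they stand 13 mm farther back than shut.
Start: joints at [1.221, 0.241, 0.005, 1.335, 0, 1.571], TCP at [0.171, 0.47, 0.199] pointing down, gripper open.
Joint ranges: [-2.72, 2.72], [-1.05, 1.87], [-1.09, 1.28], [-1.99, 2.15], [-1.42, 1.44], [-3.14, 3.14]. Speed limits (rad/s): [2.79, 2.79, 3.14, 3.14, 3.14, 3.14].

## Interface

Orientations are given as [roll, pitch, yaw] about the fixed x, y, z axes, in that order (R = Rz(yaw) Ry(pitch) Rx(roll)).
In Python, from workcell import telemetry, eyes, ticket, nets, r gives the robot as it stands. The module is installed in compiled form; this text tells all that it offers.
- The arm moves only by the tool carry_out, never from a script. Its argument "commands" is one flat list of numbers, 7 for each row, row after row: the shift along the tool's x, y, z in m, then the turn, a rotation vector about the tool's x, y, z in rad, then the closure, from -1 (fully open) to 1 (shut). A call has 1 to 8 rows; each row is the pose to reach, as a shift and turn from the pose commanded when the call began, along the tool's axes at that moment; what a row does not reach only later rows make up. A row lasts 1/8 s, in which the tool goes at most 62.5 mm and 10.7 degrees, less where a joint would pass 70% of its speed; a pose out of reach is approached as far as the arm can. A call with a gripper value outside its range is refused whole. The fingers move at their own pace and stop on an object; "squeeze" is the grip in N (left out, the last holds). Time passes only in rows, so rows that repeat a pose let the fingers close. It gives the time, the measured TCP pose, the force, the opening and the grip force at its end, in the units of the state.
- telemetry.get_obs(): the state, without advancing time (a new reading comes with each control period).
- eyes.capture(name): name is "side" or "top" or "wrist"; returns (picture, depth): 400x640x3 uint8, blue, green, red; 400x640 float32, m along the optical axis (not along the pixel's ray), 0 where there is no reading.
- eyes.calibration(name): a dict with "fov_y" (degrees; the focal length in pixels is half the picture's height over the tangent of half this angle, whatever the lens; pixels are square), "cx", "cy" (the principal point, pixels), "extrinsics" (4x4, takes a point from camera to world coordinates); the wrist camera has in their place "hand_eye" (4x4, takes a point from camera to tool coordinates, whose origin is the TCP and whose axes are the flange's). Camera axes: x right, y down, z forward; pixel columns grow to the right and rows downward; lengths in m; the calibration is good to about 2 mm. A picture is of the moment at which its call begins: read the wrist's pose just before it. calibration takes no time and is no camera call.
- ticket.sign_off(): hands the job in; it is judged then, once.
Trained networks look in the newest picture that a camera, given by its name, has taken for a name from the list of things; names that differ only in an ending like _2 or _b are one class to them, and where a whole thing is asked for, a point or a joint stands for the part that bears it (a point fixed in the world has none). Each returns a list of dicts, best first, with "confidence" (0 to 1); they miss things now and then, are a little off and sometimes report something else, mostly with a low value. They report only what shows in the picture. A call takes as long as a camera call. They do not tell look-alikes from the thing itself.
- nets.masks_of(name, camera): "mask" (400x640 bool, what is visible of it) and "point" ([column, row] in pixels, amid what is visible of it).
- nets.spot_point(name, camera): "point" ([column, row] in pixels: a listed point, or the origin of a listed thing).
The state is a dict: "time": time; "joint_pos": joint angles; "joint_vel": joint speeds; "effort": joint torques, N m; "position": TCP position; "ee_rot": TCP orientation; "wrist_force": force on the tool from outside, world axes, zero at the start; "moment": the same for the moment, N m; "finger_gap": finger opening in m; "grasp_force": force on a finger pad.
Only numpy, scipy, OpenCV 4.12 (cv2) and the standard library are available. Lean on these libraries where they do the work, as an engineer would, in place of code of your own. Each camera call takes 0.05 s, during which the arm holds its last target. There are 200 camera calls.

## Working session

There is one attempt and no reset: what is moved stays moved. The work goes in short steps, Python scripts to look and compute and a tool call to move; the robot and the scene stay as the last step left them, time stands still between calls to the robot, and variables do not carry over. Pictures are saved under pics/ and viewed, at most 11 in all, crops included, and the job is handed in when it is done.

Besides the shell and the picture viewer there is one more tool, called after "Call:" as name(argument=value, ...) on one line, values as JSON. carry_out: Moves the arm, as the interface text tells. Its arguments: {"type":"object","properties":{"commands":{"type":"array"},"squeeze":{"type":"number"}},"required":["commands"]}

```bash
mkdir -p pics
cat > h.py <<'E'
import numpy as np, cv2
from scipy.spatial.transform import Rotation as R
from workcell import telemetry, eyes, ticket, nets, r
def K(c): 
    k=eyes.calibration(c); return 200/np.tan(np.radians(k["fov_y"])/2),k["cx"],k["cy"],k
def ext(c,obs=None):
    k=eyes.calibration(c)
    if c!="wrist": return np.array(k["extrinsics"])
    return tool(obs)@np.array(k["hand_eye"])
def tool(o):
    T=np.eye(4);T[:3,:3]=R.from_euler('xyz',o["ee_rot"]).as_matrix();T[:3,3]=o["position"];return T
def px2w(c,p,d,T):
    f,cx,cy,_=K(c);return (T@np.array([(p[0]-cx)/f*d,(p[1]-cy)/f*d,d,1]))[:3]
def ray_z(c,p,z,T):
    f,cx,cy,_=K(c);v=T[:3,:3]@np.array([(p[0]-cx)/f,(p[1]-cy)/f,1]);o=T[:3,3];return o+v*(z-o[2])/v[2]
def w2px(c,P,T):
    f,cx,cy,_=K(c);q=np.linalg.inv(T)@np.append(P,1);return q[0]/q[2]*f+cx,q[1]/q[2]*f+cy
def cloud(c,dep,T):
    f,cx,cy,_=K(c);v,u=np.mgrid[:400,:640];P=np.stack([(u-cx)/f*dep,(v-cy)/f*dep,dep],-1)
    return P@T[:3,:3].T+T[:3,3]
E
python3 - <<'E'
from h import *
print(r.hold_point_z); o=telemetry.get_obs(); print({k:np.round(v,3) for k,v in o.items()})
for c in ["top","side"]:
    im,d=eyes.capture(c); cv2.imwrite(f"pics/{c}0.png",im); np.savez(f"{c}0.npz",im=im,d=d)
    T=ext(c); print(c,K(c)[:3],T.round(3).tolist())
    for n in ["rack","stop_bar","wide_bar","roll","slot_mouth","gate_hinge","gate_pin","stop_bar_head","stop_bar_tip"]:
        for x in nets.spot_point(n,c)[:3]: 
            p=x["point"];dd=d[int(np.clip(p[1],0,399)),int(np.clip(p[0],0,639))]; print(c,n,np.round(p,1),round(x["confidence"],2),px2w(c,p,dd,T).round(3))
E
```

```text
0.0187
{'time': np.float64(0.0), 'joint_pos': array([ 1.221,  0.241,  0.004,  1.335, -0.   ,  1.571]), 'joint_vel': array([-0.   ,  0.   ,  0.001,  0.001, -0.001, -0.001]), 'effort': array([-0.0000e+00, -3.7232e+01,  2.5241e+01,  1.7000e-02, -0.0000e+00,
        0.0000e+00]), 'position': array([0.171, 0.469, 0.198]), 'ee_rot': array([-3.139,  0.   ,  2.792]), 'wrist_force': array([ 0.183,  0.877, -0.06 ]), 'moment': array([ 0.   , -0.011, -0.057]), 'grasp_force': np.float64(0.0), 'finger_gap': np.float64(0.085)}
top (np.float64(507.39348597986304), 320.16111110667003, 197.00453584257087) [[-0.01, -0.997, 0.071, 0.324], [-1.0, 0.01, -0.005, -0.127], [0.004, -0.071, -0.997, 1.321], [0.0, 0.0, 0.0, 1.0]]
top rack [407.6 270.6] 0.86 [ 0.231 -0.343  0.081]
top rack [387.9 152.6] 0.73 [ 0.52  -0.301  0.084]
top stop_bar [224.3 219.5] 0.55 [0.362 0.116 0.004]
top stop_bar [383.8 152.4] 0.35 [ 0.519 -0.289  0.094]
top wide_bar [381.9 216.9] 0.79 [ 0.364 -0.293  0.007]
top roll [377.5 154.1] 0.79 [ 0.516 -0.275  0.089]
top slot_mouth [397.1 164.1] 0.97 [ 0.492 -0.323  0.08 ]
top slot_mouth [4
[... 775 characters left out ...]
.363 0.105 0.01 ]
side wide_bar [319.5 283.6] 0.82 [ 0.356 -0.306  0.01 ]
side wide_bar [424.8 225.7] 0.56 [ 1.185  0.726 -0.629]
side roll [387.8 247.7] 0.66 [ 0.504 -0.305  0.087]
side slot_mouth [243.  306.5] 0.72 [ 0.193 -0.369  0.036]
side slot_mouth [384.4 273.7] 0.6 [ 0.497 -0.322  0.03 ]
side slot_mouth [387.2 244.2] 0.56 [ 0.504 -0.299  0.092]
side gate_hinge [388.7 250.6] 0.85 [ 0.505 -0.309  0.082]
side gate_hinge [239.6 282.5] 0.59 [ 0.215 -0.931  0.598]
side gate_pin [277.9 251.6] 0.98 [ 0.267 -0.327  0.126]
side gate_pin [423.7 227.3] 0.52 [ 0.636 -0.208  0.058]
side stop_bar_head [293.9 180.5] 0.6 [0.371 0.172 0.013]
side stop_bar_head [331.2 343.6] 0.57 [ 0.343 -0.472  0.019]
```

Run:
```python
import cv2
a=cv2.imread("pics/top0.png")[60:330,150:490]; cv2.imwrite("pics/top0c.png",cv2.resize(a,None,fx=2.2,fy=2.2,interpolation=2))
a=cv2.imread("pics/side0.png")[130:400,180:520]; cv2.imwrite("pics/side0c.png",cv2.resize(a,None,fx=2.2,fy=2.2,interpolation=2))
```

```text
(no output)
```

View pics/top0c.png

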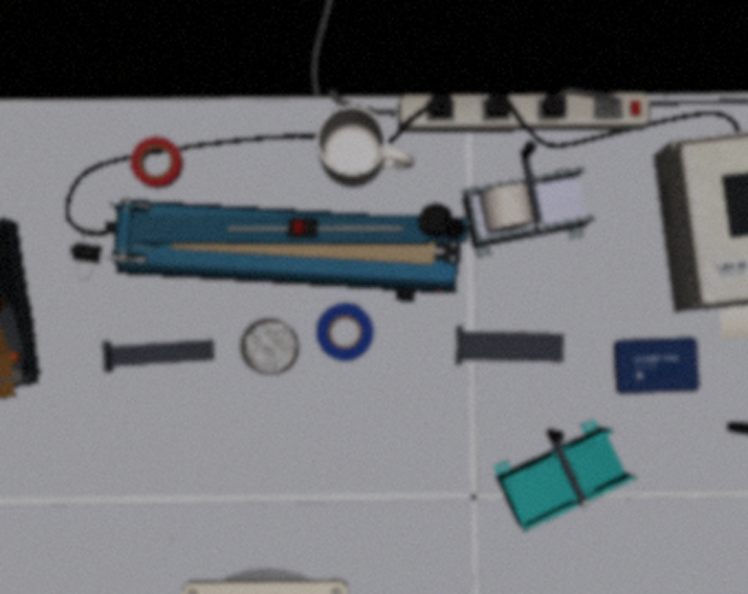

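View pics/side0c.png

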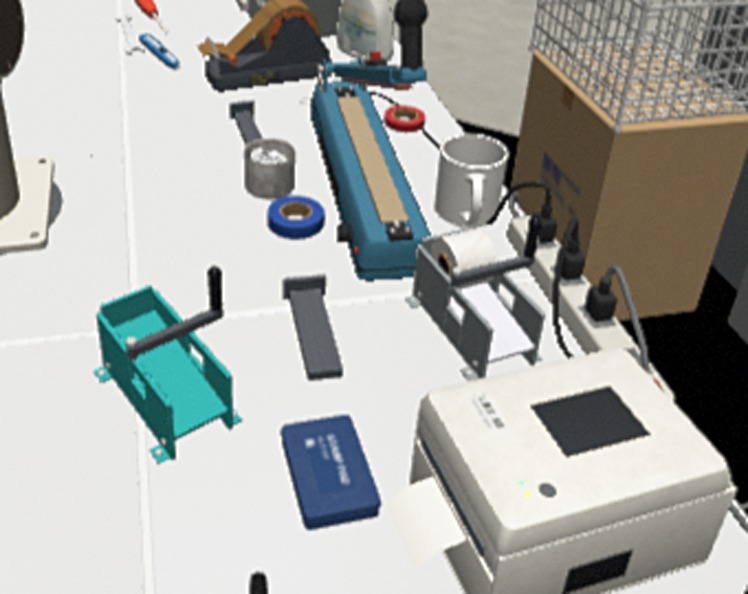

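Top view: the narrow bar is at left (crop 105–215, 350) with its head on the left. The wide bar is at right (457–563, 347), the grey rack with the roll at about (530, 205), and the turquoise look-alike at the bottom. First I'll move above the narrow bar.

Call:
carry_out(commands=[-0.05,-0.04,0,0,0,0.18,-1,-0.1,-0.08,0,0,0,0.36,-1,-0.15,-0.12,0,0,0,0.54,-1,-0.2,-0.16,0,0,0,0.72,-1,-0.24,-0.2,0,0,0,0.9,-1,-0.283,-0.231,0,0,0,1.08,-1,-0.283,-0.231,0,0,0,1.08,-1,-0.283,-0.231,0,0,0,1.08,-1], squeeze=80)

```text
time: 2.0
position: [0.358, 0.1557, 0.199]
ee_rot: [-3.141, -0.0, 1.712]
wrist_force: [-0.2, -0.5, 0.0]
finger_gap: 0.0851
grasp_force: 0.0
```

Run:
```python
from h import *
o=telemetry.get_obs(); print(o["position"].round(4),o["ee_rot"].round(3),o["joint_pos"].round(3)); T=ext("wrist",o); print(eyes.calibration("wrist"))
im,d=eyes.capture("wrist"); cv2.imwrite("pics/w1.png",im); np.savez("w1.npz",im=im,d=d,T=T)
for n in ["stop_bar","wide_bar","stop_bar_head","stop_bar_tip"]:
    for x in nets.spot_point(n,"wrist")[:2]: print(n,np.round(x["point"],1),x["confidence"],ray_z("wrist",x["point"],0.006,T).round(4))
m=nets.masks_of("stop_bar","wrist")
P=cloud("wrist",d,T)
if m:
    M=m[0]["mask"]&(d>0); Q=P[M]; print(m[0]["confidence"],M.sum(),np.percentile(Q[:,2],[5,50,95]))
    S=Q[(Q[:,2]>0.007)&(Q[:,2]<0.0165)][:,:2]; rr=cv2.minAreaRect((S*1000).astype(np.float32)); print(rr)
# rack from top view
z=np.load("top0.npz");T=ext("top");P=cloud("top",z["d"],T)
M=nets.masks_of("rack","top")
for m in M: print("rack",m["confidence"],m["point"],m["mask"].sum())
m=min(M,key=lambda m:m["point"][1]);Q=P[m["mask"]&(z["d"]>0)]
S=Q[(Q[:,2]>0.05)&(Q[:,2]<0.075)];print(cv2.minAreaRect((S[:,:2]*1000).astype(np.float32)),len(S))
```

```text
[0.358  0.1557 0.199 ] [-3.141 -0.     1.712] [ 0.41   0.023 -0.25   1.298  0.     1.84 ]
{'fov_y': 68.51912998942717, 'cx': 319.65098914971435, 'cy': 196.84284534890267, 'hand_eye': array([[-2.00561764e-03, -9.47969829e-01, -3.18353860e-01,
         8.24437762e-02],
       [ 9.99997788e-01, -2.10284315e-03, -3.82635221e-05,
         2.36681389e-04],
       [-6.33175569e-04, -3.18353232e-01,  9.47971950e-01,
        -1.74004018e-01],
       [ 0.00000000e+00,  0.00000000e+00,  0.00000000e+00,
         1.00000000e+00]])}
stop_bar [424.9 134.8] 0.55 [0.4811 0.2131 0.006 ]
stop_bar_head [323.4 144.4] 0.57 [0.359  0.1842 0.006 ]
stop_bar_tip [317. 231.] 0.6 [0.3671 0.0659 0.006 ]
0.78 1801 [0.00952482 0.01102932 0.02455886]
((360.9839172363281, 124.28106689453125), (32.877620697021484, 126.0906982421875), 3.293994426727295)
rack 0.75 [392.8, 153.3] 1158
rack 0.62 [403.5, 276.7] 1587
((531.1417846679688, -306.3928527832031), (84.56272888183594, 131.67979431152344), 11.257343292236328) 322
```

View pics/w1.png

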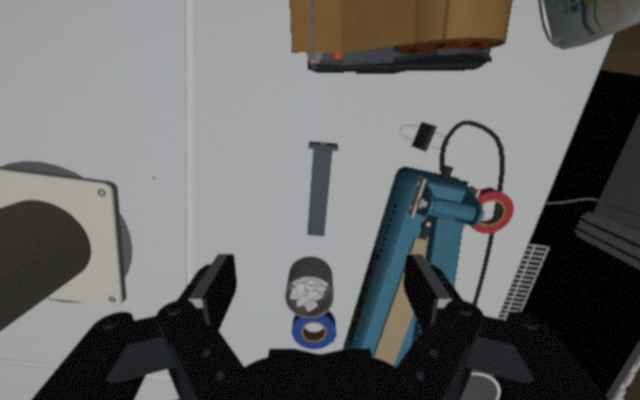

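Run:
```python
from h import *
z=np.load("w1.npz");T=z["T"];g=cv2.cvtColor(z["im"],cv2.COLOR_BGR2GRAY)
L=[]
for v in range(155,230,5):
    row=g[v,285:355].astype(float); u=np.where(row<(row.min()+row.max())/2)[0]+285
    a=ray_z("wrist",[u.min()-.5,v],.012,T);b=ray_z("wrist",[u.max()+.5,v],.012,T);L.append(np.r_[(a+b)/2,np.linalg.norm(a-b)])
L=np.array(L);p=np.polyfit(L[:,1],L[:,0],1);print(L[::3].round(4),p,np.arctan2(-1,-p[0])+np.pi, "x at y=.165,.125",np.polyval(p,[.165,.125]))
col=g[130:250,319];print(col.tolist())
for v in (142,147,150,235,237): print(v,ray_z("wrist",[319,v],.012,T).round(4),ray_z("wrist",[319,v],.026,T).round(4))
```

```text
[[0.3589 0.1719 0.012  0.0235]
 [0.3603 0.1529 0.012  0.0239]
 [0.3612 0.1332 0.012  0.023 ]
 [0.3627 0.1129 0.012  0.0234]
 [0.3636 0.0918 0.012  0.0225]] [-0.05820029  0.36900404] 1.628931035219608 x at y=.165,.125 [0.35940099 0.36172901]
[165, 163, 165, 168, 163, 165, 164, 166, 165, 164, 156, 131, 90, 62, 54, 61, 69, 72, 66, 67, 70, 69, 72, 74, 76, 73, 74, 73, 75, 73, 74, 74, 74, 75, 74, 75, 76, 71, 74, 73, 72, 73, 73, 73, 79, 78, 75, 72, 72, 73, 74, 75, 71, 71, 71, 76, 73, 70, 75, 73, 75, 72, 74, 74, 71, 75, 75, 73, 71, 74, 74, 71, 77, 71, 72, 73, 73, 74, 72, 74, 71, 76, 72, 75, 71, 71, 69, 74, 72, 71, 74, 71, 69, 69, 74, 73, 74, 70, 68, 71, 71, 71, 66, 72, 80, 110, 143, 159, 167, 165, 164, 166, 167, 166, 165, 166, 164, 165, 166, 165]
142 [0.353  0.1872 0.012 ] [0.3528 0.1891 0.026 ]
147 [0.3539 0.1812 0.012 ] [0.3536 0.1833 0.026 ]
150 [0.3544 0.1775 0.012 ] [0.3541 0.1798 0.026 ]
235 [0.3703 0.0632 0.012 ] [0.3694 0.07   0.026 ]
237 [0.3707 0.0602 0.012 ] [0.3698 0.0671 0.026 ]
```

Call:
carry_out(commands=[0.007,0.0025,0.06,0,0,0.083,-1,0.007,0.0025,0.12,0,0,0.083,-1,0.007,0.0025,0.17,0,0,0.083,-1,0.007,0.0025,0.197,0,0,0.083,-1,0.007,0.0025,0.197,0,0,0.083,-1,0.007,0.0025,0.197,0,0,0.083,0.5,0.007,0.0025,0.197,0,0,0.083,1,0.007,0.0025,0.197,0,0,0.083,1], squeeze=80)

```text
time: 3.35
position: [0.3606, 0.1635, 0.0031]
ee_rot: [3.139, -0.001, 1.629]
wrist_force: [0.3, -0.3, 0.3]
finger_gap: 0.0324
grasp_force: 0.0
```

Call:
carry_out(commands=[0,0,0,0,0,0,1,0,0,0,0,0,0,1,0,0,0,0,0,0,1,0,0,0,0,0,0,1])

```text
time: 3.85
position: [0.3595, 0.163, 0.002]
ee_rot: [-3.141, 0.0, 1.629]
wrist_force: [-0.3, -0.5, -0.1]
finger_gap: 0.0
grasp_force: 0.0
```

Call:
carry_out(commands=[0,0,0,0,0,0,-1,0,0,0,0,0,0,-1,0,0,0,0,0,0,-1,0,0,0,0,0,0,-1,0,0,0,0,0,0,-1])

```text
time: 4.47
position: [0.3595, 0.163, 0.002]
ee_rot: [3.142, -0.0, 1.629]
wrist_force: [1.0, 0.3, 0.0]
finger_gap: 0.0853
grasp_force: 0.0
```

Run:
```python
from h import *
o=telemetry.get_obs(); T=ext("wrist",o)
im,d=eyes.capture("wrist"); np.savez("w2.npz",im=im,d=d,T=T)
s,ds=eyes.capture("side");t,dt=eyes.capture("top");np.savez("side1.npz",im=s,d=ds);np.savez("top1.npz",im=t,d=dt)
a=cv2.resize(s[130:300,200:440],(560,397));b=cv2.resize(im,(400,250))
c=np.zeros((600,800,3),np.uint8);c[:250,:400]=b;c[:250,400:]=cv2.resize(t[150:275,150:350],(400,250));c[260:260+340,:480]=cv2.resize(s[130:300,200:440],(480,340));cv2.imwrite("pics/m2.png",c)
```

```text
(no output)
```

View pics/m2.png

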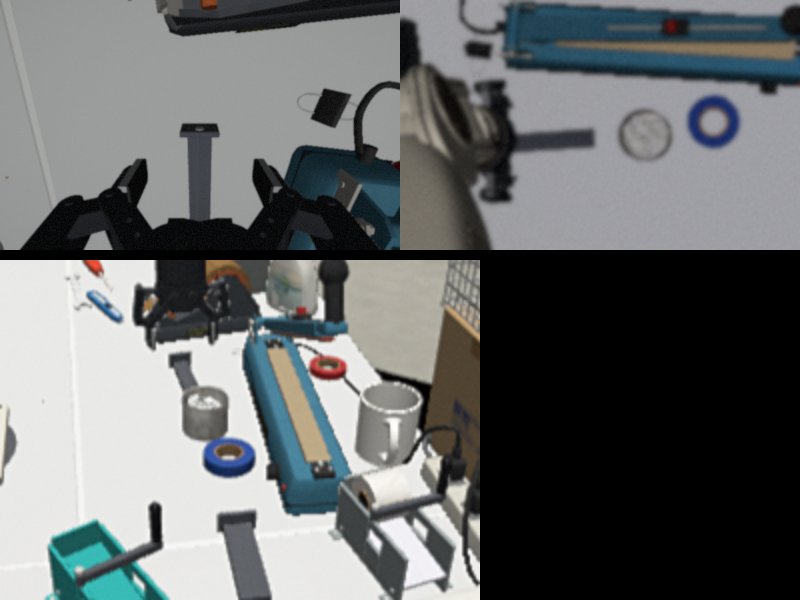

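Run:
```python
from h import *
o=telemetry.get_obs();print(o["joint_pos"].round(3),o["time"])
P=o["position"]
for c in("side","top"):
    T=ext(c);print(c,w2px(c,P,T))
    z=np.load(c+"1.npz");C=cloud(c,z["d"],T)
    # dark fingers near the tcp: points within 90mm horizontally
    m=(np.hypot(C[...,0]-P[0],C[...,1]-P[1])<.1)&(C[...,2]>.03)&(C[...,2]<.25)&(z["d"]>0)
    Q=C[m];print(len(Q),Q[:,2].min() if len(Q) else 0,np.percentile(Q,[2,50,98],axis=0).round(3) if len(Q) else 0)
z=np.load("side1.npz")
cv2.imwrite("pics/s1c.png",cv2.resize(z["im"][120:220,240:340],(800,600),interpolation=2)) if 0 else None
T=ext("side");C=cloud("side",z["d"],T)
for v in range(150,205,6): print(v,[tuple((C[v,u]*1000).astype(int)) for u in range(268,312,6)])
z=np.load("w2.npz");C=cloud("wrist",z["d"],z["T"])
for v in (200,215,230,245,270,290,320): print(v,[tuple((C[v,u]*1000).astype(int)) for u in (225,320,425)])
```

```text
[ 0.426  0.248 -0.569  0.754 -0.     1.938] 4.625
side (np.float64(290.68254346685916), np.float64(185.25768079500173))
1595 0.030347427677161143 [[0.292 0.124 0.061]
 [0.355 0.147 0.15 ]
 [0.429 0.17  0.247]]
top (np.float64(206.12060490895092), np.float64(220.6015175758087))
784 0.030854520616691028 [[0.287 0.123 0.042]
 [0.356 0.149 0.146]
 [0.455 0.17  0.242]]
150 [(np.int64(292), np.int64(143), np.int64(136)), (np.int64(323), np.int64(302), np.int64(66)), (np.int64(328), np.int64(151), np.int64(130)), (np.int64(344), np.int64(139), np.int64(134)), (np.int64(364), np.int64(151), np.int64(127)), (np.int64(380), np.int64(142), np.int64(130)), (np.int64(422), np.int64(279), np.int64(69)), (np.int64(420), np.int64(157), np.int64(121))]
156 [(np.int64(291), np.int64(148), np.int64(114)), (np.int64(310), np.int64(163), np.int64(106)), (np.int64(326), np.int64(143), np.int64(114)), (np.int64(215), np.int64(-930), np.int64(597)), (np.int64(386), np.int64(317), np.int64(32)), (np.int64(401), np.int64(279), np.int64(48)), (np.int64(400), np.int64(151), np.int64(105)), (np.int64(420), np.in
[... 3255 characters left out ...]
t64(297), np.int64(159), np.int64(-1)), (np.int64(359), np.int64(168), np.int64(11)), (np.int64(429), np.int64(166), np.int64(0))]
245 [(np.int64(296), np.int64(147), np.int64(-1)), (np.int64(360), np.int64(158), np.int64(11)), (np.int64(431), np.int64(155), np.int64(-1))]
270 [(np.int64(316), np.int64(169), np.int64(61)), (np.int64(361), np.int64(140), np.int64(11)), (np.int64(404), np.int64(177), np.int64(64))]
290 [(np.int64(317), np.int64(161), np.int64(64)), (np.int64(362), np.int64(125), np.int64(11)), (np.int64(401), np.int64(174), np.int64(75))]
320 [(np.int64(293), np.int64(86), np.int64(0)), (np.int64(363), np.int64(100), np.int64(10)), (np.int64(402), np.int64(162), np.int64(78))]
```

Call:
carry_out(commands=[0,0,0,0,0,0,1,0,0,0,0,0,0,1,0,0,0,0,0,0,1,0,0,0,0,0,0,1,0,0,0,0,0,0,1])

```text
time: 5.25
position: [0.3595, 0.163, 0.002]
ee_rot: [-3.142, 0.0, 1.629]
wrist_force: [-1.1, 0.7, 0.7]
finger_gap: -0.0001
grasp_force: 0.0
```

Run:
```python
from h import *
o=telemetry.get_obs(); T=ext("wrist",o);print(o["position"],o["finger_gap"])
im,d=eyes.capture("wrist"); s,ds=eyes.capture("side");np.savez("side2.npz",im=s,d=ds)
C=cloud("side",ds,ext("side"));C1=cloud("side",np.load("side1.npz")["d"],ext("side"))
for nm,c in(("open",C1),("shut",C)):
    m=(np.hypot(c[...,0]-.36,c[...,1]-.163)<.075)&(c[...,2]>.02)&(c[...,2]<.1)&(c[...,1]>.13)&(c[...,1]<.19)
    Q=c[m];i=np.argsort(Q[:,2]);print(nm,(Q[i[:14]]*1000).astype(int).tolist())
c=np.zeros((600,800,3),np.uint8);c[:500]=0;c[:,:]=cv2.resize(s[120:210,235:355],(800,600),interpolation=2)
cv2.imwrite("pics/s2.png",c)
```

```text
[0.35953596 0.16299539 0.00200393] -0.00010888364023824916
open [[353, 179, 20], [356, 178, 20], [373, 181, 20], [354, 184, 21], [362, 174, 21], [360, 181, 21], [366, 180, 21], [346, 176, 22], [350, 181, 22], [340, 175, 23], [369, 176, 23], [343, 173, 23], [344, 180, 24], [362, 176, 24]]
shut [[340, 180, 20], [344, 180, 20], [366, 181, 21], [350, 177, 21], [353, 176, 21], [356, 175, 21], [369, 178, 22], [353, 181, 22], [341, 182, 23], [346, 173, 23], [347, 180, 23], [372, 175, 24], [344, 179, 24], [350, 176, 25]]
```

View pics/s2.png

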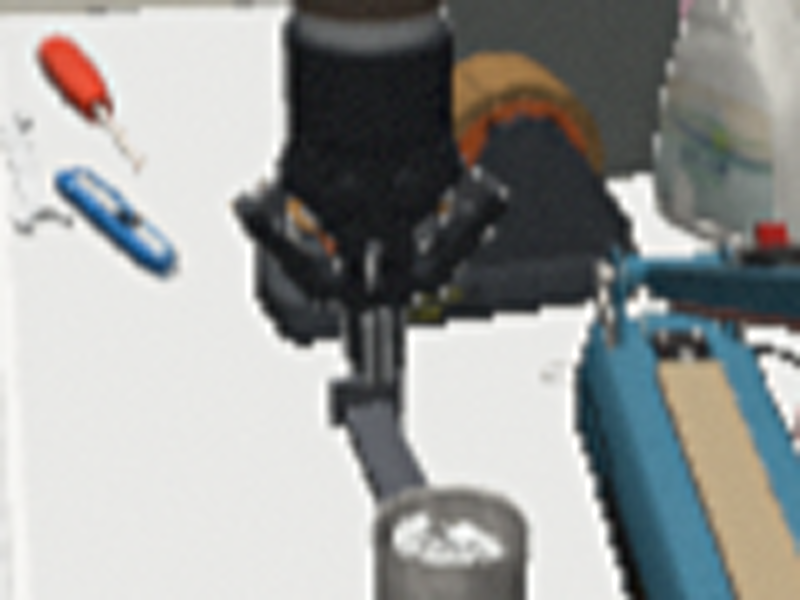

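Run:
```python
from h import *
z=np.load("side2.npz");C=cloud("side",z["d"],ext("side"));g=z["im"].mean(-1)
for v in range(164,190): print(v,[tuple((C[v,u]*1000).astype(int).tolist())+(int(g[v,u]),) for u in (287,289,291,293,295)])
T=ext("side")
for zz in (.0,.02,.03,.04,.05): print(zz,w2px("side",[.3595,.163,zz],T))
z=np.load("side1.npz");C=cloud("side",z["d"],T);g=z["im"].mean(-1)
for v in range(160,176): print(v,[tuple((C[v,u]*1000).astype(int).tolist())+(int(g[v,u]),) for u in (270,272,274,276,301,303,305,307)])
```

```text
164 [(347, 148, 84, 27), (354, 153, 81, 24), (361, 162, 76, 20), (366, 151, 81, 26), (372, 150, 81, 19)]
165 [(347, 148, 80, 23), (353, 145, 81, 28), (361, 161, 73, 28), (366, 149, 79, 31), (372, 151, 77, 30)]
166 [(348, 158, 72, 35), (354, 153, 74, 36), (360, 155, 73, 52), (366, 152, 74, 66), (373, 154, 72, 61)]
167 [(348, 155, 70, 40), (354, 152, 71, 83), (359, 148, 73, 67), (366, 152, 70, 85), (372, 153, 69, 74)]
168 [(348, 155, 67, 39), (354, 153, 67, 87), (360, 151, 68, 63), (365, 148, 69, 84), (373, 156, 64, 72)]
169 [(348, 154, 64, 39), (353, 152, 64, 69), (360, 152, 64, 56), (366, 151, 64, 83), (373, 156, 61, 90)]
170 [(347, 152, 61, 49), (354, 156, 59, 62), (359, 149, 62, 55), (366, 154, 59, 83), (373, 156, 58, 95)]
171 [(348, 157, 55, 59), (354, 157, 55, 63), (360, 153, 57, 54), (365, 150, 58, 92), (373, 157, 53, 92)]
172 [(347, 154, 54, 60), (354, 154, 53, 59), (359, 149, 55, 55), (366, 151, 54, 101), (372, 156, 51, 104)]
173 [(347, 153, 50, 77), (353, 149, 52, 55), (359, 151, 51, 58), (366, 152, 50, 100), (372, 155, 48, 98)]
174 [(347, 152, 48, 138), (353, 154, 46, 56), (
[... 3951 characters left out ...]
 (404, 153, 53, 59), (429, 260, 0, 182)]
172 [(304, 272, 0, 233), (310, 268, 1, 241), (307, 151, 58, 55), (313, 148, 59, 87), (407, 252, 0, 232), (414, 254, 0, 238), (421, 250, 0, 159), (427, 247, 1, 224)]
173 [(303, 262, 0, 232), (310, 264, 0, 237), (316, 260, 0, 132), (312, 143, 58, 79), (405, 242, 2, 232), (413, 246, 0, 235), (420, 245, 0, 225), (426, 242, 0, 234)]
174 [(302, 256, 0, 232), (309, 253, 1, 236), (316, 254, 0, 217), (313, 149, 52, 92), (404, 231, 4, 232), (411, 234, 2, 232), (418, 235, 1, 234), (425, 237, 0, 233)]
175 [(302, 248, 0, 232), (308, 247, 0, 233), (315, 245, 0, 238), (321, 245, 0, 171), (403, 230, 0, 232), (410, 227, 2, 232), (417, 229, 0, 233), (423, 227, 0, 231)]
```

The shut fingertips actually sit about 33 mm higher than the reported TCP (image tip around (375, 395), z ≈ 35 mm). I'll open and go lower by that amount.

Call:
carry_out(commands=[0,0,0,0,0,0,-1,0,0,0,0,0,0,-1,0,0,0,0,0,0,-1,0,0,0,0,0,0,-1,0,0,0.016,0,0,0,-1,0,0,0.032,0,0,0,-1,0,0,0.032,0,0,0,-1])

```text
time: 6.22
position: [0.3584, 0.1625, -0.0308]
ee_rot: [-3.139, 0.001, 1.629]
wrist_force: [-0.2, 0.1, 0.1]
finger_gap: 0.0854
grasp_force: 0.0
```

Call:
carry_out(commands=[0,0,0,0,0,0,1,0,0,0,0,0,0,1,0,0,0,0,0,0,1,0,0,0,0,0,0,1,0,0,0,0,0,0,1], squeeze=80)

```text
time: 6.85
position: [0.3599, 0.1632, -0.0292]
ee_rot: [3.141, -0.0, 1.629]
wrist_force: [-1.2, -0.7, 6.7]
finger_gap: 0.0213
grasp_force: 78.8
```

Call:
carry_out(commands=[0,0,-0.02,0,0,0,1,0,0,-0.06,0,0,0,1,0,0,-0.12,0,0,0,1,0,0,-0.18,0,0,0,1,0,0,-0.23,0,0,0,1,0,0,-0.23,0,0,0,1])

```text
time: 7.6
position: [0.3622, 0.1642, 0.204]
ee_rot: [3.133, -0.003, 1.629]
wrist_force: [0.3, 0.0, -1.3]
finger_gap: 0.0214
grasp_force: 79.0
```

Call:
carry_out(commands=[-0.04,0,-0.02,0,0,0,1,-0.1,-0.002,-0.03,0,0,0,1,-0.16,-0.004,-0.03,0,0,0,1,-0.22,-0.007,-0.03,0,0,0,1,-0.28,-0.01,-0.03,0,0,0,1,-0.34,-0.013,-0.03,0,0,0,1,-0.4,-0.016,-0.03,0,0,0,1,-0.453,-0.016,-0.03,0,0,0,1])

```text
time: 8.6
position: [0.3685, -0.2917, 0.2282]
ee_rot: [-3.14, -0.002, 1.627]
wrist_force: [0.5, 0.7, -1.2]
finger_gap: 0.0215
grasp_force: 78.9
```

Call:
carry_out(commands=[0,0,0,0,0,0,1,0,0,0,0,0,0,1])

```text
time: 8.85
position: [0.3688, -0.2892, 0.2284]
ee_rot: [-3.139, -0.003, 1.628]
wrist_force: [-0.1, -0.3, -2.0]
finger_gap: 0.0215
grasp_force: 79.0
```

Run:
```python
from h import *
o=telemetry.get_obs(); print(o["position"].round(4),o["ee_rot"].round(3),o["joint_pos"].round(3),o["finger_gap"],o["grasp_force"]); T=ext("wrist",o)
im,d=eyes.capture("wrist"); cv2.imwrite("pics/w3.png",im); np.savez("w3.npz",im=im,d=d,T=T)
for n in ["rack","slot_mouth","gate_hinge","gate_pin","stop_bar_tip"]:
    for x in nets.spot_point(n,"wrist")[:2]:
        p=x["point"];dd=d[int(np.clip(p[1],0,399)),int(np.clip(p[0],0,639))]; print(n,np.round(p,1),round(x["confidence"],2),px2w("wrist",p,dd,T).round(4))
s,ds=eyes.capture("side"); np.savez("side3.npz",im=s,d=ds)
```

```text
[ 0.3688 -0.2892  0.2284] [-3.139e+00 -3.000e-03  1.628e+00] [-0.665  0.171 -0.007  1.397  0.     0.848] 0.021504298930332046 78.95994544029236
rack [430.9 187. ] 0.87 [ 0.5016 -0.299   0.0676]
rack [216.8 200.5] 0.55 [ 0.2488 -0.3278  0.0743]
slot_mouth [415.  200.2] 0.98 [ 0.4973 -0.3273  0.0344]
slot_mouth [185.3 212.6] 0.69 [ 0.2107 -0.3449  0.0755]
gate_hinge [431.1 207.1] 0.76 [ 0.4989 -0.3181  0.0851]
gate_hinge [168.1 222.7] 0.7 [ 0.1922 -0.3562  0.082 ]
gate_pin [212.1 214.9] 0.8 [ 0.2608 -0.3254  0.1243]
gate_pin [528.6 205.6] 0.73 [ 0.5795 -0.2971  0.125 ]
```

View pics/w3.png

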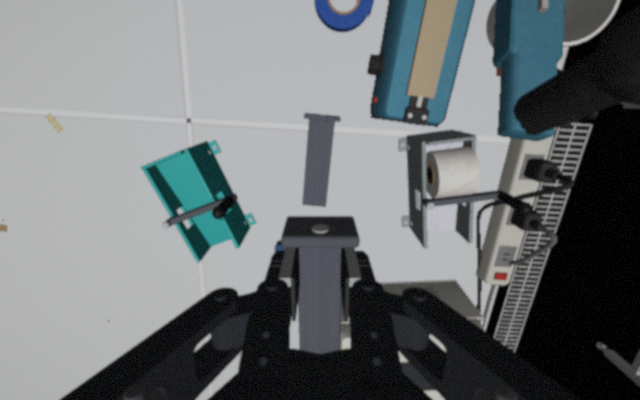

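The wrist view shows the bar gripped at (320, 290), with the rack to the right at about (440, 190). Its slot is at (415, 200). Next I'll fit the rack's wall and measure the held bar.

Run:
```python
from h import *
z=np.load("w3.npz");T=z["T"];C=cloud("wrist",z["d"],T);ok=z["d"]>0
# wall outer face points: region cols 405-428
m=np.zeros(ok.shape,bool);m[130:250,400:432]=1
m&=ok&(C[...,2]>.012)&(C[...,2]<.062)&(C[...,0]<.53)
Q=C[m];print(len(Q))
p=np.polyfit(Q[:,1],Q[:,0],1)
for _ in range(6):
    e=Q[:,0]-np.polyval(p,Q[:,1]);k=abs(e)<.004 if _>2 else abs(e)<.01;p=np.polyfit(Q[k,1],Q[k,0],1)
print("wall x=",p,k.sum(),"std",e[k].std(),"y range",np.percentile(Q[k,1],[1,99]),"th",np.arctan(-p[0]))
# wall tops (z .058-.074)
for nm,(a,b) in dict(near=(.46,.53),far=(.53,.60)).items():
    m=np.zeros(ok.shape,bool);m[120:260,395:480]=1
    m&=ok&(C[...,2]>.061)&(C[...,2]<.072)&(C[...,0]>a)&(C[...,0]<b);Q=C[m]
    p=np.polyfit(Q[:,1],Q[:,0],1)
    for _ in range(6):
        e=Q[:,0]-np.polyval(p,Q[:,1]);k=abs(e)<.005;p=np.polyfit(Q[k,1],Q[k,0],1)
    print(nm,p,k.sum(),np.percentile(Q[k,1],[1,99]),np.arctan(-p[0]))
# held bar: shank pts
m=np.zeros(ok.shape,bool);m[255:345,302:338]=1
Q=C[m&ok];Ti=np.linalg.inv(T);q=Q@Ti[:3,:3].T+Ti[:3,3]
for v in (222,232,240,255,270,285,300,320,340,350): print(v,((Ti@np.append(C[v,320],1))[:3]*1000).round(1), z["im"][v,320])
c=np.polyfit(q[:,0],q[:,2],1);print("shank top z vs x in tool",c)
g=z["im"].mean(-1);
big=cv2.resize(z["im"][120:260,390:530],(800,800),interpolation=2)[:600];cv2.imwrite("pics/w3c.png",cv2.resize(z["im"][115:220,390:530],(800,600),interpolation=2))
```

```text
1562
wall x= [-0.1863923   0.43626926] 1159 std 0.0006753185577255396 y range [-0.37899801 -0.24587396] th 0.18427765708685753
near [-0.16418594  0.44572386] 630 [-0.37800647 -0.22391654] 0.16273403212827825
far [-0.18548858  0.49610792] 279 [-0.36943575 -0.23574655] 0.18340414079482562
222 [  0.2  12.6 147.6] [38 36 33]
232 [  0.2  16.4 136.7] [130 130 128]
240 [  0.2  19.5 132.6] [94 84 82]
255 [  0.2  29.9 150.7] [94 85 81]
270 [  0.2  38.3 153.8] [92 83 81]
285 [  0.2  47.3 157.6] [89 84 80]
300 [  0.2  56.1 159.8] [95 86 82]
320 [  0.2  69.1 164.7] [89 83 80]
340 [  0.2  83.  170.2] [91 84 81]
350 [  0.2  89.7 172. ] [90 83 80]
shank top z vs x in tool [0.00234707 0.16017639]
```

View pics/w3c.png

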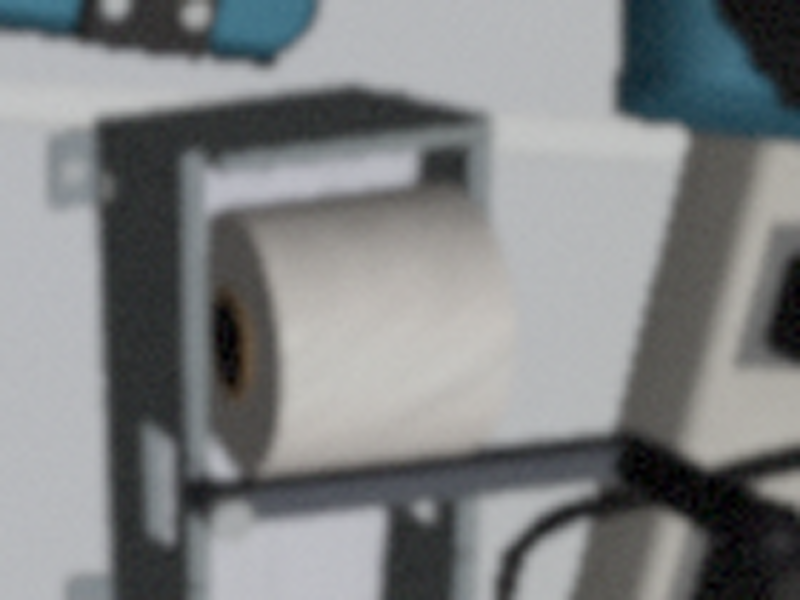

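Run:
```python
from h import *
z=np.load("w3.npz");T=z["T"];im=z["im"];g=im.mean(-1)
f,cx,cy,_=K("wrist");a,b=-0.18639,0.43627;th=.184
n=np.array([1,-a,0.])
def hit(p):
    v=T[:3,:3]@np.array([(p[0]-cx)/f,(p[1]-cy)/f,1]);o=T[:3,3];return o+v*(b-n@o)/(n@v)
for u in (416,417,418,419): print(u,g[184:217,u].astype(int).tolist())
for v in (196,200,204): print(v,g[v,408:426].astype(int).tolist(),[hit((u,v))[2].round(4) for u in (414.5,421)])
ux=np.array([-np.sin(th),np.cos(th),0]) # rack +x
for v in (189.4,210.4): 
    h=hit((418,v));print(v,h.round(4),(h@ux).round(4))
sm=np.array([.4973,-.3273,.0344]);hg=np.array([.4989,-.3181,.085]);pin=np.array([.5795,-.2971,.125])
print("s along rack x: slot",sm@ux,"hinge-8:",hg@ux-.008,"pin-8",pin@ux-.008)
C=cloud("wrist",z["d"],T)
Tt=T@np.linalg.inv(np.array(eyes.calibration("wrist")["hand_eye"]));Ti=np.linalg.inv(Tt)
for v in (222,232,240,250,260,270,285,300,320,335,345,349): print(v,((Ti@np.append(C[v,320],1))[:3]*1000).round(1), int(g[v,320]))
for v in (260,280,300,320): print(v,[((Ti@np.append(C[v,u],1))[:3]*1000).round(1).tolist() for u in (305,320,335)], g[v,292:348].astype(int).tolist())
```

```text
416 [47, 53, 47, 51, 65, 87, 107, 121, 126, 128, 125, 125, 124, 125, 121, 122, 119, 121, 120, 121, 118, 119, 117, 112, 96, 72, 57, 49, 47, 43, 48, 47, 49]
417 [44, 46, 47, 45, 53, 75, 102, 120, 132, 138, 137, 137, 139, 138, 135, 134, 131, 135, 132, 133, 133, 133, 133, 127, 112, 89, 61, 50, 50, 46, 52, 51, 48]
418 [45, 48, 45, 44, 50, 61, 84, 112, 133, 140, 144, 148, 149, 147, 143, 140, 143, 140, 142, 143, 141, 140, 140, 136, 130, 107, 77, 56, 47, 50, 47, 50, 45]
419 [45, 46, 46, 47, 44, 53, 63, 94, 122, 136, 142, 142, 142, 140, 140, 137, 137, 139, 142, 143, 142, 136, 133, 137, 137, 121, 86, 61, 42, 48, 50, 47, 49]
196 [135, 85, 57, 45, 46, 52, 70, 103, 124, 139, 149, 142, 112, 71, 77, 100, 115, 128] [np.float64(0.0326), np.float64(0.0597)]
200 [140, 94, 57, 44, 48, 49, 62, 95, 119, 131, 143, 137, 107, 68, 42, 32, 32, 28] [np.float64(0.0321), np.float64(0.0594)]
204 [145, 99, 61, 48, 49, 49, 60, 89, 118, 133, 141, 142, 114, 73, 57, 62, 64, 58] [np.float64(0.0316), np.float64(0.059)]
189.4 [ 0.4937 -0.3082  0.0484] -0.3934
210.4 [ 0.4991 -0.3371  0.0462] -0.4228
s along rack x: slot -0
[... 872 characters left out ...]
3, 86, 79, 86, 86, 86, 85, 86, 88, 85, 86, 87, 86, 88, 88, 86, 86, 86, 79, 56, 32, 5, 0, 11, 30, 48, 59]
300 [[-21.7, -7.9, -40.2], [-21.6, 0.3, -40.4], [-21.7, 8.4, -40.4]] [48, 57, 50, 35, 24, 40, 63, 77, 88, 87, 89, 90, 85, 86, 89, 85, 86, 87, 88, 86, 85, 86, 88, 88, 89, 88, 88, 86, 87, 82, 85, 87, 85, 88, 86, 86, 85, 87, 88, 89, 86, 85, 88, 89, 88, 84, 86, 82, 66, 60, 39, 22, 25, 45, 51, 54]
320 [[-35.4, -8.2, -39.9], [-35.5, 0.2, -39.8], [-34.5, 8.6, -40.9]] [127, 113, 115, 138, 164, 167, 143, 106, 89, 83, 86, 86, 87, 87, 85, 86, 86, 87, 88, 89, 88, 88, 90, 87, 88, 88, 88, 86, 84, 83, 83, 84, 87, 84, 85, 85, 86, 86, 85, 85, 90, 86, 90, 89, 88, 87, 81, 78, 78, 85, 92, 90, 79, 73, 77, 98]
```

Call:
carry_out(commands=[-0.03,-0.01,0,0,0,-0.1,1,-0.056,-0.01,0,0,0,-0.28,1,-0.056,-0.01,0,0,0,-0.46,1,-0.056,-0.005,0,0,0,-0.64,1,-0.056,0,0,0,0,-0.82,1,-0.056,0.005,0,0,0,-1.0,1,-0.056,0.009,0,0,0,-1.18,1,-0.056,0.009,0,0,0,-1.36,1])

```text
time: 10.2
position: [0.3825, -0.3451, 0.2301]
ee_rot: [-3.141, 0.0, 2.996]
wrist_force: [-0.0, -0.6, -1.7]
finger_gap: 0.0216
grasp_force: 79.0
```

Call:
carry_out(commands=[0,0,0.02,0,0,-0.17,1,0,0,0.06,0,0,-0.338,1,0,0,0.11,0,0,-0.338,1,0,0,0.13,0,0,-0.338,1,0,0,0.13,0,0,-0.338,1])

```text
time: 10.82
position: [0.3809, -0.344, 0.0984]
ee_rot: [3.138, -0.003, -2.956]
wrist_force: [-0.4, -0.3, -1.3]
finger_gap: 0.0215
grasp_force: 78.9
```

Run:
```python
from h import *
o=telemetry.get_obs(); print(o["position"].round(4),o["ee_rot"].round(4),o["joint_pos"].round(3),o["finger_gap"])
th=.185;e=np.array([np.cos(th),np.sin(th)]);u=np.array([-np.sin(th),np.cos(th)])
P=o["position"][:2];D=.311*e-.409*u-P;psi=o["ee_rot"][2];print("tool dxy",D@[np.cos(psi),np.sin(psi)],D@[np.sin(psi),-np.cos(psi)],"dz",o["position"][2]-.0095,"turn about tool z",-(np.pi+th-psi))
```

```text
[ 0.3809 -0.344   0.0984] [ 3.1383e+00 -2.7000e-03 -2.9556e+00] [-0.734  0.337 -0.135  1.103 -0.    -0.92 ] 0.02150883855095113
tool dxy 0.00015695098832775792 -0.0007537315574079963 dz 0.0888797007212897 turn about tool z -6.2821795422786675
```

Call:
carry_out(commands=[0,-0.0007,0.04,0,0,0,1,0,-0.0007,0.075,0,0,0,1,0,-0.0007,0.089,0,0,0,1,0,-0.0007,0.089,0,0,0,1])

```text
time: 11.32
position: [0.3825, -0.3463, 0.0114]
ee_rot: [-3.142, -0.0, -2.956]
wrist_force: [0.3, -0.8, -0.9]
finger_gap: 0.0213
grasp_force: 78.9
```

Run:
```python
from h import *
o=telemetry.get_obs(); print(o["position"].round(4),o["ee_rot"].round(4))
s,ds=eyes.capture("side"); t,dt=eyes.capture("top");np.savez("s4.npz",s=s,ds=ds,t=t,dt=dt)
c=np.zeros((600,800,3),np.uint8);c[:,:500]=cv2.resize(s[225:315,325:400],(500,600),interpolation=2);c[:400,500:]=cv2.resize(t[135:215,365:425],(300,400),interpolation=2);cv2.imwrite("pics/m4.png",c)
T=ext("side");th=.185;e=np.array([np.cos(th),np.sin(th),0]);u=np.array([-np.sin(th),np.cos(th),0])
C=cloud("side",ds,T);S=C@u;t_=C@e
# bar points ahead of fingers: t .33-.41, |s+.409|<.02, z .03-.06
m=(t_>.335)&(t_<.412)&(abs(S+.409)<.025)&(C[...,2]>.025)&(C[...,2]<.075)&(ds>0)
top=m&(C[...,2]>.045);print(m.sum(),np.percentile(C[m][:,2],[2,50,98]),np.percentile(S[m],[2,50,98]),np.percentile(t_[m],[1,99]))
g=s.mean(-1)
# expected slot corners in side image
for x in(-.0145,.0145):
  for z in(.036,.053): print("slot",x,z,np.round(w2px("side",.4286*e+(x-.409)*u+[0,0,z],T),1))
for x in(-.012,.012):
  for z in(.0385,.0505): print("tip",x,z,np.round(w2px("side",.4136*e+(x-.409)*u+[0,0,z],T),1))
```

```text
[ 0.3825 -0.3463  0.0114] [-3.1416 -0.     -2.9562]
358 [0.0424619  0.05230371 0.05443778] [-0.42507636 -0.41965559 -0.40166524] [0.33671858 0.41141999]
slot -0.0145 0.036 [388.3 276.1]
slot -0.0145 0.053 [389.2 269.9]
slot 0.0145 0.036 [381.5 267.7]
slot 0.0145 0.053 [382.3 261.7]
tip -0.012 0.0385 [381.7 276.1]
tip -0.012 0.0505 [382.3 271.8]
tip 0.012 0.0385 [376.1 269.2]
tip 0.012 0.0505 [376.7 264.9]
```

View pics/m4.png

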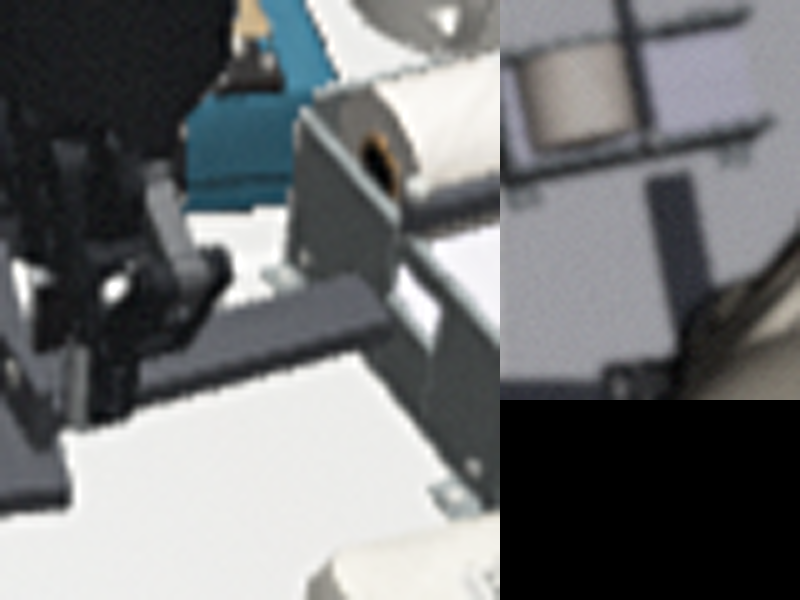

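Run:
```python
from h import *
s,ds=eyes.capture("side");o=telemetry.get_obs();print(o["position"].round(4))
z=np.load("side0.npz")["im"];T=ext("side")
for nm,im in(("side0",z),("now",s)):
    g=im.mean(-1).astype(int);print(nm,"cols 372..395")
    for v in range(258,282): print(v,g[v,372:396].tolist())
np.savez("s5.npz",s=s,ds=ds)
```

```text
[ 0.3836 -0.3474  0.0128]
side0 cols 372..395
258 [65, 66, 66, 68, 63, 67, 68, 65, 62, 61, 63, 88, 112, 59, 46, 48, 47, 52, 51, 66, 64, 81, 82, 92]
259 [66, 67, 70, 65, 65, 64, 65, 66, 65, 61, 62, 62, 79, 52, 50, 52, 53, 70, 80, 89, 91, 103, 113, 153]
260 [64, 68, 66, 62, 66, 63, 63, 65, 64, 64, 65, 66, 86, 76, 92, 91, 88, 93, 110, 130, 155, 182, 217, 233]
261 [66, 66, 66, 64, 63, 64, 64, 65, 65, 63, 64, 71, 78, 75, 93, 140, 152, 157, 223, 233, 235, 240, 246, 244]
262 [61, 64, 64, 66, 65, 62, 68, 65, 65, 64, 65, 66, 64, 64, 69, 124, 170, 187, 251, 251, 246, 244, 243, 241]
263 [70, 62, 66, 64, 64, 64, 67, 64, 65, 64, 64, 74, 69, 63, 59, 75, 128, 176, 232, 249, 245, 243, 243, 241]
264 [67, 63, 64, 63, 64, 63, 64, 63, 64, 64, 64, 77, 81, 112, 67, 57, 83, 137, 183, 234, 247, 245, 243, 242]
265 [66, 62, 66, 63, 66, 63, 65, 66, 65, 64, 62, 80, 120, 220, 121, 57, 58, 91, 150, 189, 234, 245, 244, 243]
266 [61, 65, 65, 65, 65, 64, 64, 65, 66, 64, 59, 76, 139, 254, 191, 91, 53, 61, 97, 140, 174, 228, 243, 245]
267 [57, 62, 67, 65, 65, 65, 66, 65, 64, 63, 57, 78, 161, 254, 245, 159, 79, 52, 53,
[... 3520 characters left out ...]
1, 46, 57, 60, 64, 114, 171, 193, 118, 68, 66, 68, 67, 67]
276 [57, 50, 49, 45, 42, 43, 47, 46, 49, 54, 52, 58, 64, 65, 61, 68, 127, 172, 97, 65, 64, 69, 67, 68]
277 [42, 42, 49, 46, 72, 94, 96, 59, 55, 68, 63, 66, 68, 68, 65, 60, 74, 126, 80, 65, 68, 66, 67, 68]
278 [69, 97, 122, 127, 200, 219, 218, 126, 69, 74, 69, 65, 64, 65, 67, 64, 67, 84, 70, 65, 66, 68, 67, 67]
279 [200, 215, 223, 222, 243, 245, 248, 185, 91, 69, 65, 67, 65, 69, 67, 66, 63, 77, 67, 68, 68, 69, 69, 66]
280 [242, 243, 241, 238, 240, 239, 242, 234, 153, 86, 60, 61, 62, 66, 67, 68, 66, 75, 69, 65, 68, 68, 68, 71]
281 [239, 238, 237, 237, 236, 237, 237, 243, 230, 153, 82, 60, 62, 65, 70, 66, 65, 75, 68, 70, 68, 68, 69, 68]
```

Call:
carry_out(commands=[0,0,0,0,0,0,1,0,0,0,0,0,0,1])

```text
time: 11.72
position: [0.3826, -0.3467, 0.0118]
ee_rot: [-3.14, 0.001, -2.956]
wrist_force: [-0.2, 0.2, -1.3]
finger_gap: 0.0211
grasp_force: 78.9
```

```bash
cat > st.py <<'E'
from h import *
o=telemetry.get_obs();th=.185;e=np.array([np.cos(th),np.sin(th)]);u=np.array([-np.sin(th),np.cos(th)]);P=o["position"][:2]
print(o["time"],o["position"].round(4),"tip past wall",P@e+.1025-.4286,"s",P@u,"under",o["position"][2]+.0287,"F(e,u,z)",np.round([o["wrist_force"][:2]@e,o["wrist_force"][:2]@u,o["wrist_force"][2]],1),"yaw",o["ee_rot"][2],"mom",o["moment"].round(2))
E
python3 st.py
```

```text
11.725 [ 0.3826 -0.3467  0.0118] tip past wall -0.013764959941635124 s -0.4111356417773819 under 0.04051698827348464 F(e,u,z) [-0.2  0.3 -1.3] yaw -2.9564217064595146 mom [-0.05  0.05 -0.04]
```

Call:
carry_out(commands=[0,0.0005,0.0015,0,0,0,1,-0.006,0.0005,0.0015,0,0,0,1,-0.011,0.0005,0.0015,0,0,0,1,-0.014,0.0005,0.0015,0,0,0,1,-0.017,0.0005,0.0015,0,0,0,1,-0.02,0.0005,0.0015,0,0,0,1,-0.023,0.0005,0.0015,0,0,0,1,-0.025,0.0005,0.0015,0,0,0,1])

```text
time: 12.72
position: [0.4069, -0.3411, 0.0095]
ee_rot: [-3.142, 0.0, -2.956]
wrist_force: [-0.5, -0.2, -1.1]
finger_gap: 0.0213
grasp_force: 78.9
```

```bash
python3 st.py
```

```text
12.725 [ 0.4069 -0.3411  0.0095] tip past wall 0.011065293118772412 s -0.4101340855276712 under 0.038208517874141604 F(e,u,z) [-0.6 -0.1 -1.1] yaw -2.9563380993923545 mom [ 0.05  0.06 -0.01]
```

Call:
carry_out(commands=[-0.012,0,0,0,0,0,1,-0.024,0,0,0,0,0,1,-0.034,0,0,0,0,0,1,-0.041,0,0,0,0,0,1,-0.045,0,0,0,0,0,1,-0.049,0,0,0,0,0,1,-0.053,0,0,0,0,0,1,-0.056,0,0,0,0,0,1])

```text
time: 13.72
position: [0.4618, -0.3308, 0.0095]
ee_rot: [-3.142, -0.0, -2.957]
wrist_force: [0.7, -0.3, -1.3]
finger_gap: 0.0211
grasp_force: 78.9
```

```bash
python3 st.py
```

```text
13.725 [ 0.4618 -0.3308  0.0095] tip past wall 0.06696790167943578 s -0.41014995978150953 under 0.038243806981451134 F(e,u,z) [ 0.6 -0.4 -1.3] yaw -2.9565716921541787 mom [-0.02  0.06 -0.02]
```

Call:
carry_out(commands=[-0.006,0,0,0,0,0,1,-0.012,0,0,0,0,0,1,-0.017,0,0,0,0,0,1,-0.017,0,0.001,0,0,0,1,-0.017,0,0.002,0,0,0,1,-0.017,0,0.002,0,0,0,1])

```text
time: 14.48
position: [0.4781, -0.3276, 0.0073]
ee_rot: [3.141, -0.0, -2.957]
wrist_force: [-1.3, 0.5, -1.4]
finger_gap: 0.0216
grasp_force: 78.9
```

```bash
python3 st.py
```

```text
14.475 [ 0.4781 -0.3276  0.0073] tip past wall 0.08353535671542878 s -0.4099685331739675 under 0.036006470716673 F(e,u,z) [-1.1  0.8 -1.4] yaw -2.9565712337948846 mom [-0.03  0.08  0.04]
```

Call:
carry_out(commands=[0,0,0,0,0,0,0.3,0,0,0,0,0,0,0,0,0,0,0,0,0,0,0,0,0,0,0,0,0,0,0,-0.02,0,0,0,0,0,0,-0.05,0,0,0,0,0,0,-0.06,0,0,0,0])

```text
time: 15.35
position: [0.4797, -0.3286, 0.0695]
ee_rot: [-3.139, 0.003, -2.956]
wrist_force: [0.4, -0.6, 1.1]
finger_gap: 0.0423
grasp_force: 0.0
```

Call:
carry_out(commands=[0.04,0,0,0,0,0,1,0.065,0,0,0,0,0,1,0.065,0,0,0,0,0,1,0.065,0,0.03,0,0,0,1,0.065,0,0.062,0,0,0,1,0.065,0,0.065,0,0,0,1,0.065,0,0.065,0,0,0,1])

```text
time: 16.23
position: [0.4152, -0.3397, 0.0027]
ee_rot: [-3.142, 0.0, -2.956]
wrist_force: [0.0, -0.1, -0.8]
finger_gap: -0.0001
grasp_force: 0.0
```

```bash
python3 st.py
python3 - <<'E'
from h import *
s,ds=eyes.capture("side");np.savez("s6.npz",s=s,ds=ds)
cv2.imwrite("pics/s6.png",cv2.resize(s[215:320,300:440],(800,600),interpolation=2))
E
```

```text
16.225 [ 0.4152 -0.3397  0.0027] tip past wall 0.01957273168354612 s -0.4103062225570302 under 0.031443169027780216 F(e,u,z) [ 0.  -0.1 -0.8] yaw -2.9558789247308757 mom [0.01 0.02 0.04]
```

View pics/s6.png

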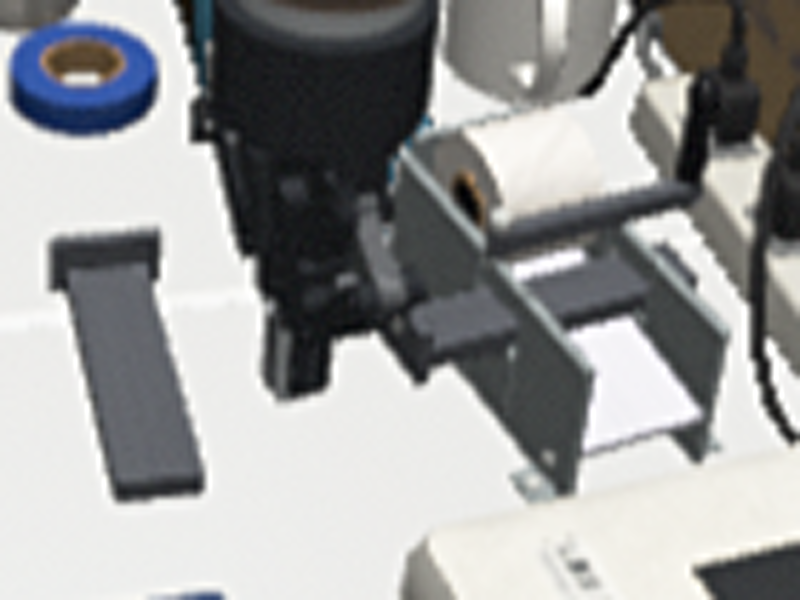

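Call:
carry_out(commands=[-0.012,0,0,0,0,0,1,-0.02,0,0,0,0,0,1,-0.026,0,0,0,0,0,1,-0.032,0,0,0,0,0,1,-0.038,0,0,0,0,0,1,-0.044,0,0,0,0,0,1,-0.05,0,0,0,0,0,1,-0.055,0,0,0,0,0,1])

```text
time: 17.27
position: [0.4688, -0.3296, 0.0025]
ee_rot: [-3.142, -0.0, -2.956]
wrist_force: [-3.5, -1.4, 2.4]
finger_gap: -0.0002
grasp_force: 1.4
```

Call:
carry_out(commands=[-0.003,0,0,0,0,0,1,-0.006,0,0,0,0,0,1,-0.006,0,0,0,0,0,1])

```text
time: 17.65
position: [0.4751, -0.3283, 0.0024]
ee_rot: [3.141, 0.001, -2.956]
wrist_force: [-0.7, -1.1, -0.1]
finger_gap: -0.0001
grasp_force: 0.1
```

```bash
python3 st.py
python3 - <<'E'
from h import *
s,ds=eyes.capture("side");np.savez("s7.npz",s=s,ds=ds)
C=cloud("side",ds,ext("side"));th=.185;e=np.array([np.cos(th),np.sin(th),0]);u=np.array([-np.sin(th),np.cos(th),0])
t=C@e;S=C@u
m=(abs(S+.41)<.03)&(C[...,2]>.03)&(C[...,2]<.066)&(t>.495)&(t<.56)
print("far end t",np.percentile(t[m],[50,95,99]) if m.any() else None,m.sum(),"home tip t",.4286+.12)
m=(abs(S+.41)<.03)&(C[...,2]>.056)&(C[...,2]<.066)&(t>.37)&(t<.4286);print("head t",np.percentile(t[m],[1,50,99]) if m.any() else None,m.sum())
E
```

```text
17.65 [ 0.4751 -0.3283  0.0024] tip past wall 0.08049652283360564 s -0.41006988104621195 under 0.031095964859646438 F(e,u,z) [-0.8 -0.9 -0.1] yaw -2.956028848670018 mom [-0.01  0.05  0.02]
far end t [0.52988342 0.54172772 0.54379525] 200 home tip t 0.5486
head t [0.39512156 0.40835679 0.42850012] 77
```

Call:
carry_out(commands=[-0.002,0,0,0,0,0,1,-0.004,0,0,0,0,0,1,-0.004,0,0,0,0,0,1])

```text
time: 18.08
position: [0.4787, -0.3276, 0.0024]
ee_rot: [3.141, 0.0, -2.956]
wrist_force: [-0.6, 0.0, 0.1]
finger_gap: -0.0004
grasp_force: 0.2
```

Call:
carry_out(commands=[-0.001,0,0,0,0,0,1,-0.002,0,0,0,0,0,1,-0.002,0,0,0,0,0,1])

```text
time: 18.45
position: [0.4797, -0.3274, 0.0024]
ee_rot: [3.141, -0.001, -2.957]
wrist_force: [-3.7, -0.6, 1.1]
finger_gap: -0.0001
grasp_force: 1.7
```

```bash
python3 st.py
```

```text
18.45 [ 0.4797 -0.3274  0.0024] tip past wall 0.08523245030030246 s -0.41001880351226994 under 0.03112855009575512 F(e,u,z) [-3.7  0.1  1.1] yaw -2.956653380324213 mom [-0.07  0.69 -0.05]
```

Call:
carry_out(commands=[-0.001,0,0,0,0,0,1,-0.002,0,0,0,0,0,1,-0.003,0,0,0,0,0,1,-0.003,0,0,0,0,0,1])

```text
time: 18.95
position: [0.4795, -0.3274, 0.0024]
ee_rot: [3.141, -0.007, -2.958]
wrist_force: [-12.1, -2.2, 5.9]
finger_gap: -0.0002
grasp_force: 5.7
```

```bash
python3 st.py
```

```text
18.95 [ 0.4795 -0.3274  0.0024] tip past wall 0.08503840775970628 s -0.4099882388939383 under 0.03114375905770995 F(e,u,z) [-12.3   0.1   5.9] yaw -2.9582103633224968 mom [-0.42  2.12  0.03]
```

Call:
carry_out(commands=[0.015,0,0,0,0,0,1,0.03,0,0,0,0,0,1,0.03,0,-0.05,0,0,0,1,0.03,0,-0.11,0,0,-0.1,1,0.03,0,-0.17,0,0,-0.25,1,0.03,0,-0.2,0,0,-0.42,1,0.03,0,-0.2,0,0,-0.6,1,0.03,0,-0.2,0,0,-0.78,1])

```text
time: 19.95
position: [0.4541, -0.3326, 0.2034]
ee_rot: [-3.139, 0.001, -2.171]
wrist_force: [0.6, 0.3, -0.8]
finger_gap: -0.0
grasp_force: 0.0
```

```bash
python3 st.py
python3 - <<'E'
from h import *
z=np.load("top0.npz");C=cloud("top",z["d"],ext("top"));ok=z["d"]>0
for x0 in np.arange(.56,.80,.03):
    m=ok&(abs(C[...,0]-x0-.015)<.015)&(C[...,1]>-.42)&(C[...,1]<-.2);print(round(x0,2),m.sum(),np.percentile(C[m][:,2],[50,99]).round(3) if m.any() else None)
E
```

```text
19.95 [ 0.4541 -0.3326  0.2034] tip past wall 0.0590434100263556 s -0.41042469531877435 under 0.2320766682117633 F(e,u,z) [ 0.6  0.1 -0.8] yaw -2.1705253660806063 mom [-0.01 -0.02  0.02]
0.56 859 [-0.002  0.122]
0.59 925 [-0.002  0.078]
0.62 1279 [0.025 0.098]
0.65 169 [0.024 0.063]
0.68 0 None
0.71 0 None
0.74 0 None
0.77 0 None
```

Call:
carry_out(commands=[0,0,0,0,0,-0.18,1,0,0,0,0,0,-0.36,1,0,0,0,0,0,-0.54,1,0,0,0,0,0,-0.72,1,0,0,0,0,0,-0.788,1,0,0,0,0,0,-0.788,1])

```text
time: 20.7
position: [0.4537, -0.3323, 0.2025]
ee_rot: [-3.141, -0.0, -1.389]
wrist_force: [-0.3, 0.2, 0.1]
finger_gap: 0.0
grasp_force: 0.0
```

```bash
cat > g.py <<'E'
from h import *
import sys
o=telemetry.get_obs();th=.185;e=np.array([np.cos(th),np.sin(th)]);u=np.array([-np.sin(th),np.cos(th)]);P=o["position"];psi=o["ee_rot"][2]
print(o["time"],P.round(4),psi,"rack xy mm",((P[:2]@u+.410)*1000).round(1),((.4596-P[:2]@e)*1000).round(1),o["wrist_force"].round(1),"j",o["joint_pos"].round(2))
X=np.array([np.cos(psi),np.sin(psi)]);Y=np.array([np.sin(psi),-np.cos(psi)])
for a in sys.argv[1:]:
    x,y=[float(v)/1000 for v in a.split(",")];D=(.4596-y)*e+(x-.410)*u-P[:2];print(a,(D@X).round(4),(D@Y).round(4))
E
python3 g.py 38,-60
python3 - <<'E'
from h import *
s,ds=eyes.capture("side");np.savez("s8.npz",s=s,ds=ds)
C=cloud("side",ds,ext("side"));th=.185;e=np.array([np.cos(th),np.sin(th),0]);u=np.array([-np.sin(th),np.cos(th),0])
t=C@e;S=C@u;w=(abs(S+.41)<.026)&(ds>0)
m=w&(C[...,2]>.055)&(C[...,2]<.068)&(t>.37)&(t<.4286);print("head t",np.percentile(t[m],[1,10,50,90]) if m.any() else None,m.sum())
for c in("side",):
    for n in("stop_bar_head","stop_bar_tip"):
        for x in nets.spot_point(n,c)[:2]:
            p=x["point"];print(n,np.round(p,1),round(x["confidence"],2))
T=ext("side")
print("home head",w2px("side",.4286*e-.41*u+[0,0,.042],T),"tip",w2px("side",.5486*e-.41*u+[0,0,.042],T))
im=s;cv2.imwrite("pics/s8.png",cv2.resize(s[215:320,320:460],(800,600),interpolation=2))
E
```

```text
20.7 [ 0.4537 -0.3323  0.2025] -1.3893512854052674 rack xy mm -0.1 74.8 [-0.3  0.2  0.1] j [-0.63  0.36  0.18  1.39  0.   -2.38]
38,-60 -0.0386 -0.1346
head t [0.42105881 0.42180395 0.42421594 0.42818036] 83
stop_bar_head [400.5 282.9] 0.64
stop_bar_head [386.4 269.1] 0.61
stop_bar_tip [434.6 258.7] 0.96
home head (np.float64(385.3729189607963), np.float64(269.9931648981436)) tip (np.float64(431.49184890485327), np.float64(257.391048299077))
```

View pics/s8.png

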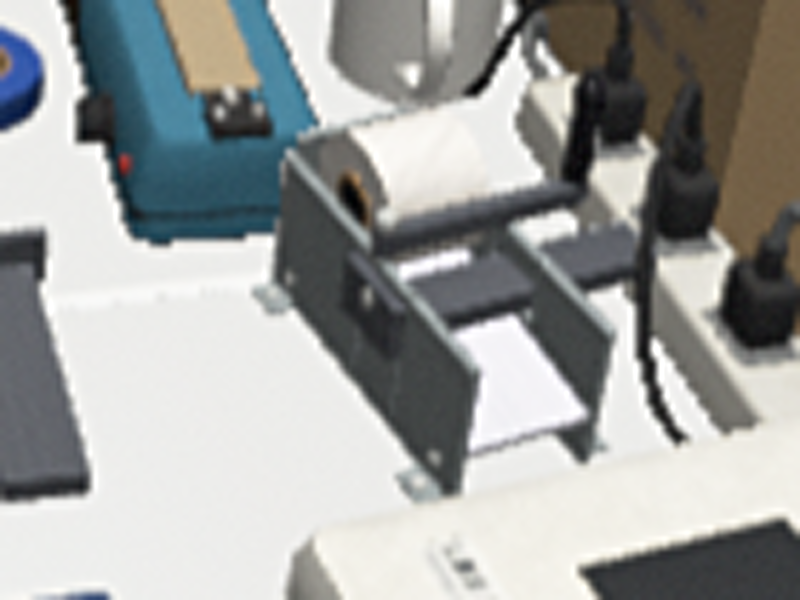

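The head is flush with the wall (crop (375, 300)) and the bar passes through both slots. Next comes the gate pin.

Call:
carry_out(commands=[-0.02,-0.04,0,0,0,0,1,-0.0386,-0.09,0,0,0,0,1,-0.0386,-0.1346,0,0,0,0,1,-0.0386,-0.1346,0.03,0,0,0,1,-0.0386,-0.1346,0.07,0,0,0,1,-0.0386,-0.1346,0.11,0,0,0,1,-0.0386,-0.1346,0.1355,0,0,0,1,-0.0386,-0.1346,0.1355,0,0,0,1])

```text
time: 21.85
position: [0.5771, -0.2689, 0.0642]
ee_rot: [3.137, 0.004, -1.389]
wrist_force: [-0.7, 0.1, 0.4]
finger_gap: -0.0003
grasp_force: 0.0
```

```bash
python3 g.py 26,-55 12,-57 0,-57 -12,-55 -24,-51 -36,-45 -46,-37.5 -55,-29 -63,-18.5 -67,-11 -69,-7
```

```text
21.85 [ 0.5771 -0.2689  0.0642] -1.3888456202084543 rack xy mm 39.5 -58.2 [-0.7  0.1  0.4] j [-0.44  0.6   0.19  1.17  0.   -2.19]
26,-55 0.0135 0.0031
12,-57 0.0275 0.0011
0,-57 0.0395 0.0011
-12,-55 0.0515 0.003
-24,-51 0.0635 0.007
-36,-45 0.0755 0.013
-46,-37.5 0.0856 0.0204
-55,-29 0.0946 0.0289
-63,-18.5 0.1026 0.0394
-67,-11 0.1066 0.0469
-69,-7 0.1087 0.0509
```

Call:
carry_out(commands=[0.008,0.002,0,0,0,0,1,0.0135,0.002,0,0,0,0,1,0.018,0.002,0,0,0,0,1,0.0225,0.001,0,0,0,0,1,0.027,0.001,0,0,0,0,1,0.031,0.001,0,0,0,0,1,0.035,0.001,0,0,0,0,1,0.0395,0.001,0,0,0,0,1])

```text
time: 22.85
position: [0.585, -0.309, 0.0667]
ee_rot: [3.141, 0.001, -1.388]
wrist_force: [-0.9, 1.6, 0.3]
finger_gap: -0.0001
grasp_force: 0.8
```

Call:
carry_out(commands=[0.006,0.001,0,0,0,0,1,0.012,0.002,0,0,0,0,1,0.018,0.004,0,0,0,0,1,0.024,0.006,0,0,0,0,1,0.03,0.009,0,0,0,0,1,0.036,0.012,0,0,0,0,1,0.041,0.0155,0,0,0,0,1,0.046,0.0194,0,0,0,0,1])

```text
time: 23.85
position: [0.5734, -0.3572, 0.0667]
ee_rot: [3.14, 0.002, -1.388]
wrist_force: [-2.3, 3.9, 0.1]
finger_gap: 0.0
grasp_force: 1.7
```

```bash
python3 g.py -55,-29 -63,-18.5 -67,-11 -69,-7
```

```text
23.85 [ 0.5734 -0.3572  0.0667] -1.388434444465457 rack xy mm -46.6 -38.3 [-2.3  3.9  0.1] j [-0.56  0.67  0.32  1.23  0.   -2.31]
-55,-29 0.0084 0.0093
-63,-18.5 0.0165 0.0198
-67,-11 0.0205 0.0273
-69,-7 0.0225 0.0313
```

Call:
carry_out(commands=[0.004,0.0045,0,0,0,0,1,0.008,0.009,0,0,0,0,1,0.012,0.014,0,0,0,0,1,0.016,0.0195,0,0,0,0,1,0.0185,0.0235,0,0,0,0,1,0.0185,0.0235,0,0,0,0,1])

```text
time: 24.6
position: [0.5547, -0.3811, 0.0673]
ee_rot: [-3.142, -0.001, -1.389]
wrist_force: [-0.4, 0.9, 0.5]
finger_gap: -0.0004
grasp_force: 0.0
```

```bash
python3 g.py -69,-7
python3 - <<'E'
from h import *
s,ds=eyes.capture("side")
print([ (np.round(x["point"],1).tolist(),round(x["confidence"],2),px2w("side",x["point"],ds[int(x["point"][1]),int(x["point"][0])],ext("side")).round(3)) for n in("gate_pin","roll") for x in nets.spot_point(n,"side")[:2]])
E
```

```text
24.6 [ 0.5547 -0.3811  0.0673] -1.3892418659953987 rack xy mm -66.6 -15.5 [-0.4  0.9  0.5] j [-0.6   0.66  0.31  1.22 -0.   -2.35]
-69,-7 0.0024 0.0085
[([423.4, 257.5], 0.82, array([ 0.538, -0.395,  0.127])), ([276.1, 251.4], 0.75, array([ 0.264, -0.326,  0.127])), ([389.5, 246.7], 0.61, array([ 0.508, -0.305,  0.089]))]
```

Call:
carry_out(commands=[0.001,0.003,0,0,0,0,1,0.002,0.006,0,0,0,0,1,0.002,0.006,0,0,0,0,1])

```text
time: 25.12
position: [0.5494, -0.3833, 0.0671]
ee_rot: [-3.141, -0.0, -1.389]
wrist_force: [0.1, 0.5, 0.2]
finger_gap: 0.0001
grasp_force: 0.7
```

Call:
carry_out(commands=[0,0.002,0,0,0,0,1,0,0.004,0,0,0,0,1,0,0.004,0,0,0,0,1])

```text
time: 25.5
position: [0.549, -0.3833, 0.0674]
ee_rot: [-3.135, -0.001, -1.386]
wrist_force: [8.9, 1.8, -3.6]
finger_gap: 0.0004
grasp_force: 4.7
```

Call:
carry_out(commands=[0,-0.006,0,0,0,0,1,0,-0.014,0,0,0,0,1,0,-0.018,-0.02,0,0,0,1,0,-0.018,-0.07,0,0,0,1,0,-0.018,-0.12,0,0,0,1,0,0.02,-0.17,0,0,0,1,0.02,0.08,-0.17,0,0,0,1,0.03,0.12,-0.17,0,0,0,1])

```text
time: 26.5
position: [0.431, -0.4365, 0.2383]
ee_rot: [3.142, -0.002, -1.389]
wrist_force: [-0.1, -0.7, -1.0]
finger_gap: 0.0001
grasp_force: 0.0
```

Call:
carry_out(commands=[0,0,0,0,0,0,1,0,0,0,0,0,0,1,0,0,0,0,0,0,1,0,0,0,0,0,0,1])

```text
time: 27.0
position: [0.4338, -0.4346, 0.2366]
ee_rot: [3.141, 0.001, -1.387]
wrist_force: [-1.0, 0.9, 0.5]
finger_gap: 0.0002
grasp_force: 0.0
```

```bash
python3 g.py
python3 - <<'E'
from h import *
s,ds=eyes.capture("side")
print([ (n,np.round(x["point"],1).tolist(),round(x["confidence"],2),px2w("side",x["point"],ds[int(x["point"][1]),int(x["point"][0])],ext("side")).round(3)) for n in("gate_pin","roll") for x in nets.spot_point(n,"side")[:2]])
cv2.imwrite("pics/end.png",cv2.resize(s[200:320,300:460],(800,600),interpolation=2))
E
```

```text
27.0 [ 0.4338 -0.4346  0.2366] -1.3866244193015371 rack xy mm -96.9 113.1 [-1.   0.9  0.5] j [-0.79  0.47  0.43  1.53  0.   -2.54]
[('gate_pin', [279.9, 252.8], 0.94, array([ 0.271, -0.328,  0.123])), ('gate_pin', [421.7, 257.7], 0.74, array([ 0.588, -0.306,  0.048])), ('roll', [392.0, 246.8], 0.57, array([ 0.514, -0.305,  0.088]))]
```

View pics/end.png

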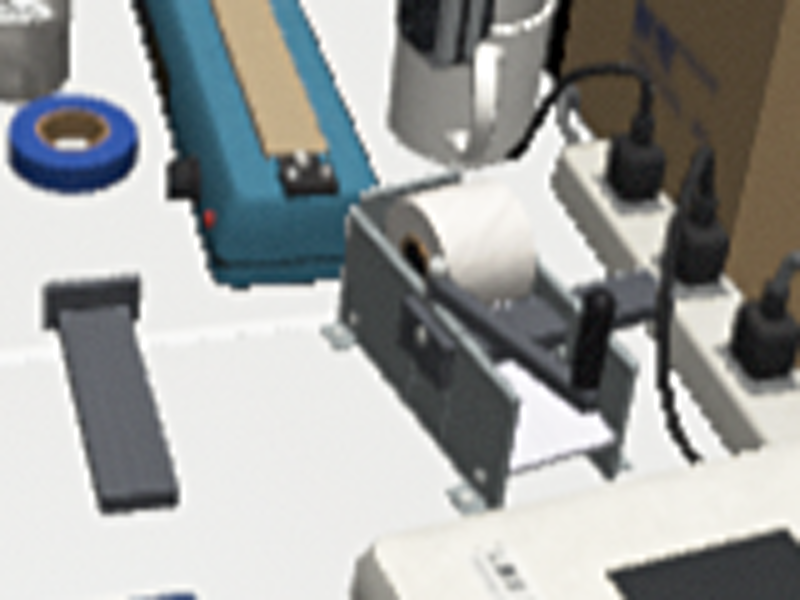

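Run:
```python
from h import *
T=ext("side");th=.185;e=np.array([np.cos(th),np.sin(th)]);u=np.array([-np.sin(th),np.cos(th)])
for p in((419.3,258.5),(421.7,257.7)):
    w=ray_z("side",p,.126,T);x,y=w[:2]@u+.41,.4596-w[:2]@e;print(w.round(3),x,y,np.arctan2(.008-x,.0285-y))
for a in(0.9,1.1,1.2,1.3,1.35):
    x,y=.008-.0835*np.sin(a),.0285-.0835*np.cos(a);W=(.4596-y)*e+(x-.41)*u
    print(a,[np.round(w2px("side",[*W,z],T),1) for z in(.126,.08)])
t,dt=eyes.capture("top");C=cloud("top",dt,ext("top"));m=(dt>0)&(C[...,2]>.1)&(C[...,2]<.135)&(C[...,0]>.48)&(C[...,0]<.6)&(C[...,1]<-.30)&(C[...,1]>-.43)
print(m.sum(),[ (round((q[:2]@u+.41)*1000),round((.4596-q[:2]@e)*1000),round(q[2]*1000)) for q in C[m][:20]])
print([(x["point"],x["confidence"]) for x in nets.spot_point("gate_pin","top")])
```

```text
[ 0.53  -0.396  0.126] -0.07665686470039562 0.011817358476802153 1.3762274650176043
[ 0.535 -0.395  0.126] -0.07627539994743932 0.0060779478361793204 1.3107633000297292
0.9 [array([428.6, 248.7]), array([424.9, 266.7])]
1.1 [array([425.4, 252.9]), array([421.8, 271.1])]
1.2 [array([423.1, 254.8]), array([419.6, 273. ])]
1.3 [array([420.5, 256.5]), array([417. , 274.8])]
1.35 [array([419. , 257.3]), array([415.6, 275.6])]
33 [(-76, 7, 120), (-78, 8, 121), (-81, 8, 118), (-75, 10, 124), (-78, 10, 120), (-78, 11, 127), (-83, 11, 118), (-71, 10, 116), (-72, 12, 121), (-75, 12, 122), (-76, 13, 125), (-78, 14, 127), (-82, 13, 121), (-70, 13, 118), (-73, 13, 118), (-73, 15, 125), (-75, 15, 125), (-79, 15, 122), (-81, 16, 121), (-73, 14, 106)]
[([426.0, 144.8], 0.62)]
```

The gate stands at about 1.35 rad, the roll rests on the bar, and the robot is clear of everything.

```bash
python3 -c "
from workcell import ticket; print(ticket.sign_off())"
```

```text
the job is handed in; nothing more can be done
None
```

The job is handed in: the narrow bar is through both slots with its head against the wall, the gate is open to about 1.35 rad, and the roll is resting on the bar, all in about 27 s.

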